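# Walk a stone block round to the fence of a photographing board

### The arm

A 6-joint arm with a two-finger parallel gripper is mounted at the origin on the work surface. World frame = base frame: x ahead of the robot, y to its left, z up, the work surface at z = 0. Lengths are in m, angles in rad, forces in N, time in s.
With the tool pointing down it reaches from about 0.35 to 0.775 m from the base axis. Payload 7.3 kg.
Tool frame: the origin (TCP) lies at the very end of the fingers, on their centre line; the grasp point (between the pads) lies 19 mm behind it; z points along the fingers, y is the line along which they close (so a half turn about z gives the same grasp; the last joint's range is limited). The gripper opens to 92 mm and grips with 3 to 60 N. Pads are 19 mm wide; open, the fingers measure 130 mm over their backs; the gripper's body (75 mm by 190 mm) begins 47 mm behind the grasp point.
Start: joints at [-1.26, 0.342, 1.524, -0, 1.275, -0.146], TCP at [0.232, -0.471, 0.227] pointing down, gripper open.
Joint ranges: [-2.53, 2.53], [-0.77, 2.02], [0.04, 2.7], [-1, 4.14], [0.28, 2.66], [-3.11, 3.11]. Speed limits (rad/s): [2.57, 2.57, 3.14, 3.14, 3.14, 3.14].

### API

Orientations are given as [roll, pitch, yaw] about the fixed x, y, z axes, in that order (R = Rz(yaw) Ry(pitch) Rx(roll)).
In Python, from cell import robot gives the robot as it stands. The module is installed in compiled form; this text tells all that it offers.
- The arm moves only by the tool arm_command, never from a script. Its argument "moves" is a list of rows, each a list of 3 entries, a list of its own where there are three numbers: the shift along the tool's x, y, z in m, then the turn, a rotation vector about the tool's x, y, z in rad, then the finger opening in m, from 0 to 0.0918. In form: [[[dx, dy, dz], [ax, ay, az], claw], ...]. A call has exactly 5 rows; each row is the pose to reach, as a shift and turn from the pose commanded when the call began, along the tool's axes at that moment; what a row does not reach only later rows make up. A row lasts 1/10 s, in which the tool goes at most 50 mm and 8.59 degrees, less where a joint would pass 70% of its speed; a pose out of reach is approached as far as the arm can. A call with a gripper value outside its range is refused whole. The fingers move at their own pace and stop on an object; "squeeze" is the grip in N (left out, the last holds). Time passes only in rows, so rows that repeat a pose let the fingers close, or fill a call up. It gives the time, the measured TCP pose, the force, the opening and the grip force at its end, in the units of the state.
- robot.observe(): the state, without advancing time (a new reading comes with each control period).
- robot.read_camera(name): name is "scene" or "top" or "wrist"; returns the picture (420x560x3 uint8, red, green, blue); there is no depth.
- robot.camera_model(name): a dict with "fx", "fy", "cx", "cy" (pixels), "R" (3x3) and "t" (3): a world point X has camera coordinates R X + t. Camera axes: x right, y down, z forward; pixel columns grow to the right and rows downward; lengths in m; the calibration is good to about 2 mm. A picture is of the moment at which its call begins: read the wrist's pose just before it. camera_model takes no time and is no camera call; for the wrist camera it gives the pose at the moment of the call.
- robot.hand_in(): hands the job in; it is judged then, once.
The state is a dict: "time": time; "qpos": joint angles; "qvel": joint speeds; "joint_efforts": joint torques, N m; "tool_pos": TCP position; "tool_rot": TCP orientation; "contact_force": force on the tool from outside, world axes, zero at the start; "torque": the same for the moment, N m; "opening": finger opening in m; "grip_force": force on a finger pad.
Only numpy, scipy, OpenCV 4.12 (cv2) and the standard library are available. Lean on these libraries where they do the work, as an engineer would, in place of code of your own. Each camera call takes 0.05 s, during which the arm holds its last target. There are 200 camera calls.

### The job

Using fingertip pushes only, walk the heavy stone block round on the photographing board, corner by corner, until its smooth sawn long face looks squarely at the aluminium fence, and keep it off the fence until then so that its sharp edges are not chipped. Then push it up until the sawn face lies flat against the fence, backed by the bar over its whole length, and withdraw. Never lift or tip the block, and leave the jars, dishes, brush and wooden spatula where they are.

Things in the scene. Friction and masses are not known exactly. Their poses are not given: they have to be found in the camera images.
- block: Loose tan stone block 130 x 96 x 50 mm high, 0.75 to 1 kg, slides at 4 to 7 N, too big to grasp. Origin: centre of its underside. x axis along its 130 mm length (flat ends at +-65 mm); y axis points out of the smooth sawn long face (y = 48 mm, sharp ends). Rough back at y = -48 mm, flat within 1 mm over its middle 104 mm, corners beyond that broken back to y = -28 mm.
- sawn_face (a point): Centre of the block's smooth sawn face, 25 mm above its underside; y axis as the block's, pointing out of the face. Pushed 45 mm to one side of the middle of a long face, the block pivots about a point some 40 mm beyond its centre on the other side; pushed 32 mm off the middle of an end, about 60 mm beyond.
- fence: Fixed fence: straight aluminium bar 300 mm long, 20 mm thick, 30 mm high, standing on the board along one side, left or right of the block, with a knurled thumbscrew on top at each end (x = +-130 mm, to 44 mm high). Origin: centre of its underside. x axis along the bar; the two long faces lie at y = +-10 mm, and the one towards the block is used.
- board: Fixed white board 420 x 640 mm, 10 mm thick, flat on the bench, with a dark grey card stuck on its middle. Origin: centre of its underside; its top, on which block, fence, rack, and the near jars and dish stand, is 10 mm above. Long side along y.
- rack: Fixed white rack of vials, 210 (x) x 62 (y) mm, 62 mm high, on the board across from the fence. Origin: centre of its underside.
- jar_a: Loose open glass jar, diameter 42 mm, 48 mm high, standing on the board in front of or behind the block; to be left alone. Origin: centre of its underside.
- jar_b: Loose open glass jar, diameter 42 mm, 48 mm high, standing on the board in front of or behind the block; to be left alone. Origin: centre of its underside.
- jar_c: Loose open glass jar, diameter 42 mm, 48 mm high, standing on the board in front of or behind the block; to be left alone. Origin: centre of its underside.
- dish_a: Loose covered glass dish, diameter 60 mm, 20 mm high, on the board; to be left alone. Origin: centre of its underside.
- dish_b: Loose covered glass dish, diameter 60 mm, 20 mm high, on the bench left of the board; to be left alone. Origin: centre of its underside.
- brush: Loose bench brush, 290 mm long, 42 mm high, lying on the bench right of the board; to be left alone. Origin: under the joint of handle (towards -x) and head.
- spatula: Loose wooden spatula 152 x 18 x 4 mm on the bench right of the board; to be left alone. Origin: centre of its underside.
Not all that is in view belongs to the job. There is more than one size of the block; the job needs the smaller.

How it is judged:
By the outcome, as a careful person would: the job done as asked, in the order asked, and still so for the second after the job is handed in, with the robot touching nothing.
It also fails if it takes over 67 s, if anything falls off the work surface, if the arm or the gripper's body presses on something with over 40 N, if the wrist force passes 120 N, or if a joint passes its speed limit or range.

## Working session

There is one attempt and no reset: what is moved stays moved. The work goes in short steps, Python scripts to look and compute and a tool call to move; the robot and the scene stay as the last step left them, time stands still between calls to the robot, and variables do not carry over. Pictures are saved under pics/ and viewed, at most 10 in all, crops included, and the job is handed in when it is done.

Besides the shell and the picture viewer there is one more tool, called after "Request:" as name(argument=value, ...), one argument or row to a line, values as JSON. arm_command: Moves the arm, as the interface text tells. Its arguments: {"type":"object","properties":{"moves":{"type":"array"},"squeeze":{"type":"number"}},"required":["moves"]}

```bash
mkdir -p pics
python3 - <<'E'
from cell import robot
import cv2
s=robot.observe();print(s)
for n in("top","scene"):
    im=robot.read_camera(n);cv2.imwrite(f"pics/{n}0.png",cv2.resize(im[:,:,::-1],(800,600),interpolation=cv2.INTER_CUBIC))
    m=robot.camera_model(n);print(n,m)
E
```

```text
{'time': 0.0, 'qpos': array([-1.25999307e+00,  3.42742527e-01,  1.52500687e+00, -5.82926891e-05,
        1.27542312e+00, -1.46003544e-01]), 'qvel': array([-1.55818823e-03, -9.25350568e-04,  7.23773993e-04,  1.07727274e-03,
       -1.09168753e-04,  4.95432491e-05]), 'joint_efforts': array([ 1.88195205e-03, -4.31233013e+01, -2.44226950e+01,  7.18786893e-02,
        5.58695721e-02, -1.16204092e-04]), 'tool_pos': array([ 0.23144394, -0.47077085,  0.22603824]), 'tool_rot': array([-3.14002149e+00, -1.74698339e-04,  4.56823678e-01]), 'contact_force': array([ 0.37653685, -0.38471598,  0.11137455]), 'torque': array([-0.03237855, -0.01192312,  0.00581878]), 'grip_force': 0.0, 'opening': 0.09186095587609718}
top {'fx': 390.5049971470834, 'fy': 390.5049971470834, 'cx': 279.6295800705093, 'cy': 212.11455839417636, 'R': array([[-0.05923684, -0.99824205, -0.00194861],
       [-0.96972904,  0.05800785, -0.23719333],
       [ 0.2368894 , -0.01216096, -0.97146051]]), 't': array([0.00726209, 0.52498579, 1.20672375])}
scene {'fx': 515.33910644857, 'fy': 515.33910644857, 'cx': 283.0728256978098, 'cy': 210.31766031089293, 'R': array([[-0.34613306,  0.93813743, -0.00949068],
       [ 0.80372664,  0.29129253, -0.51881802],
       [-0.48395804, -0.18720798, -0.85483202]]), 't': array([ 0.17708153, -0.38631234,  1.71303246])}
```

View pics/top0.png

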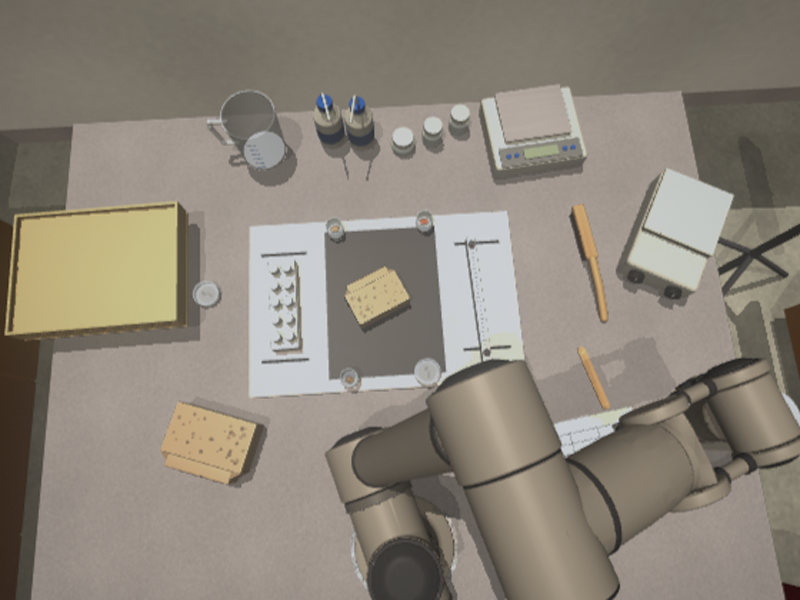

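View pics/scene0.png

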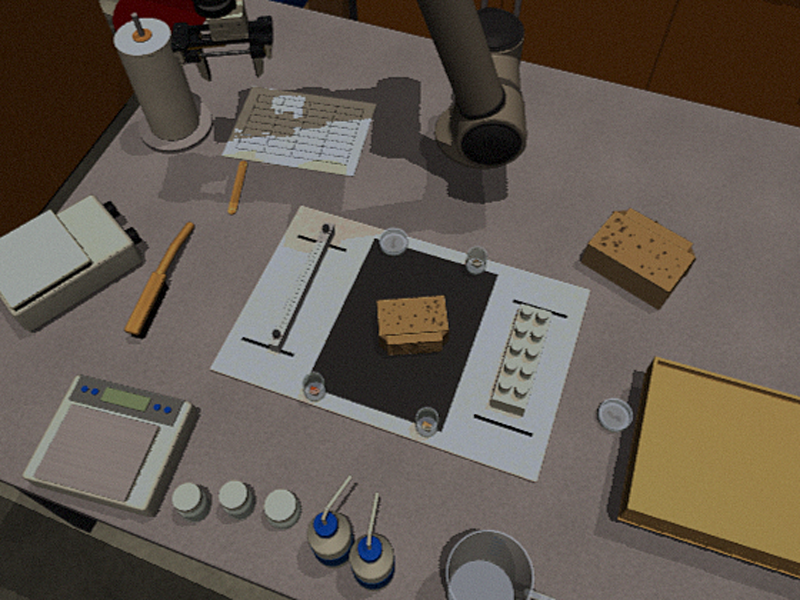

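The top view shows the fence on the right, from (473,243) to (487,352), and the rack on the left at (285,305). Two things could be the block: the stone on the dark card at top (377,296) and the larger one on the bench at top (212,441). I choose the one on the card, since it is smaller and stands on the board. Its broken corners point up and away from the robot, so the sawn face looks roughly towards the robot. Next, a close crop to check this.

```bash
cat > h.py <<'E'
from cell import robot
import numpy as np, cv2
def ray(n,u,v,z,m=None):
    m=m or robot.camera_model(n);R,t=m["R"],m["t"];c=-R.T@t
    d=R.T@np.array([(u-m["cx"])/m["fx"],(v-m["cy"])/m["fy"],1]);return c+d*(z-c[2])/d[2]
def proj(n,X,m=None):
    m=m or robot.camera_model(n);p=np.atleast_2d(X)@m["R"].T+m["t"]
    return np.c_[m["fx"]*p[:,0]/p[:,2]+m["cx"],m["fy"]*p[:,1]/p[:,2]+m["cy"]]
E
python3 - <<'E'
from h import *
ims=[cv2.imread("pics/top0.png"),cv2.imread("pics/scene0.png")]
im=robot.read_camera("top")[:,:,::-1]; cv2.imwrite("pics/t_raw.png",im)
c=im[145:275,170:370]; cv2.imwrite("pics/crop1.png",cv2.resize(c,(800,520),interpolation=cv2.INTER_CUBIC))
# jars/fence rough from the 800x600 view
for n,u,v,z in [("jarFL",335,230,.058),("jarFR",424,221,.058),("jarNear",349,378,.058),("dish",428,372,.03),("f+",473,243,.054),("f-",487,352,.054),("rackc",285,305,.06)]:
    print(n,ray("top",u*.7,v*.7,z).round(3))
E
```

```text
jarFL [0.712 0.117 0.058]
jarFR [ 0.722 -0.094  0.058]
jarNear [0.362 0.098 0.058]
dish [ 0.368 -0.079  0.03 ]
f+ [ 0.662 -0.206  0.054]
f- [ 0.402 -0.213  0.054]
rackc [0.536 0.237 0.06 ]
```

View pics/crop1.png

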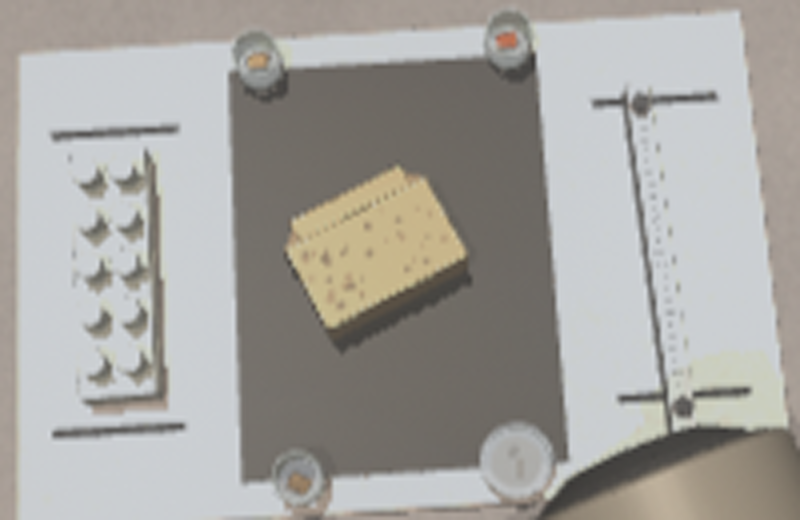

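The crop confirms the choice. The smaller block stands on the card with its broken corners up-left, at (290,225)–(410,175). The sawn face looks down-right, with its top edge from (333,330) to (467,258). The fence thumbscrews are at (640,103) and (684,407). Next I fit the poses.

```bash
cat >> h.py <<'E'
from scipy.optimize import minimize
A=np.array([[-65,48],[65,48],[65,-28],[-65,-28]])/1e3
B=np.array([[-52,-28],[52,-28],[52,-48],[-52,-48]])/1e3
def mask(im):  # im rgb
    h=cv2.cvtColor(im,cv2.COLOR_RGB2HSV);return ((h[...,1]>65)&(h[...,0]<32)&(h[...,2]>25)).astype(np.uint8)
S=4
def render(n,p,m,box):
    x,y,a=p;c,s=np.cos(a),np.sin(a);u0,v0,u1,v1=box
    o=np.zeros(((v1-v0)*S,(u1-u0)*S),np.uint8)
    for P in (A,B):
        W=P@np.array([[c,s],[-s,c]])+[x,y]
        X=np.r_[np.c_[W,[.01]*4],np.c_[W,[.06]*4]]
        q=((proj(n,X,m)-[u0,v0]+.5)*S*16).round().astype(np.int32)
        cv2.fillConvexPoly(o,cv2.convexHull(q),1,shift=4)
    return cv2.resize(o.astype(np.float32),(u1-u0,v1-v0),interpolation=cv2.INTER_AREA)
def fit(p0,names=("top","scene"),save=None):
    D=[]
    for n in names:
        im=robot.read_camera(n);m=robot.camera_model(n)
        u,v=proj(n,[p0[0],p0[1],.035],m)[0].astype(int);r=55
        box=(u-r,v-r,u+r,v+r);M=mask(im)[v-r:v+r,u-r:u+r].astype(np.float32)
        k,l,st,_=cv2.connectedComponentsWithStats(M.astype(np.uint8))
        M=cv2.morphologyEx((l==1+st[1:,4].argmax()).astype(np.uint8),cv2.MORPH_CLOSE,np.ones((5,5))).astype(np.float32)
        D.append((n,m,box,M,im))
    f=lambda p,D=D:sum(np.abs(render(n,p,m,b)-M).sum() for n,m,b,M,_ in D)
    def opt(DD,p0):
        best=None
        for k in range(2):
            for da in (-.3,0,.3) if k==0 else (0,):
                q=p0 if best is None or k==0 else best.x
                s=np.array(q)+[0,0,da]
                r=minimize(f,s,args=(DD,),method="Nelder-Mead",options=dict(initial_simplex=s+np.array([[0,0,0],[.01,0,0],[0,.01,0],[0,0,.15]]),xatol=1e-5,fatol=.01))
                if best is None or r.fun<best.fun:best=r
        return best
    b=opt(D,p0)
    for d in D: r=opt([d],b.x);print(d[0],r.x.round(4),round(r.fun,1))
    print("both",b.x.round(4),"deg",np.degrees(b.x[2]).round(2),"err",round(b.fun,1),"npx",[d[3].sum() for d in D])
    if save:
        t=[]
        for n,m,bx,M,im in D:
            g=cv2.resize(im[bx[1]:bx[3],bx[0]:bx[2],::-1],(400,400)).copy()
            R=cv2.resize(render(n,b.x,m,bx),(400,400));cs,_=cv2.findContours((R>.5).astype(np.uint8),0,1);cv2.drawContours(g,cs,-1,(0,255,0),1)
            t.append(g)
        cv2.imwrite(save,np.hstack(t))
    return b.x
E
python3 - <<'E'
from h import *
p=fit([.535,.03,-1.1-1.57+.3+5*0],save="pics/fit0.png")
p=fit([.535,.03,-2.7+6.283-6.283])
for u,v in((640,103),(684,407)): print(ray("top",170+u/4,145+v/4,.054))
for u,v in((327,229),(276,335)): print(ray("scene",u*.7,v*.7,.054))
E
```

```text
top [ 0.5537  0.0303 -1.1648] 210.4
scene [ 0.5496  0.0294 -1.1352] 156.9
both [ 0.5502  0.0297 -1.1389] deg -65.25 err 389.0 npx [np.float32(1047.0), np.float32(1917.0)]
top [ 0.5586  0.0332 -4.2892] 184.6
scene [ 0.5502  0.0297 -4.2779] 73.9
both [ 0.5512  0.0301 -4.2758] deg -244.98 err 302.5 npx [np.float32(1041.0), np.float32(1921.0)]
[ 0.65952148 -0.20162025  0.054     ]
[ 0.40088661 -0.21369926  0.054     ]
[ 0.40826812 -0.20654887  0.054     ]
[ 0.66802955 -0.19840664  0.054     ]
```

View pics/fit0.png

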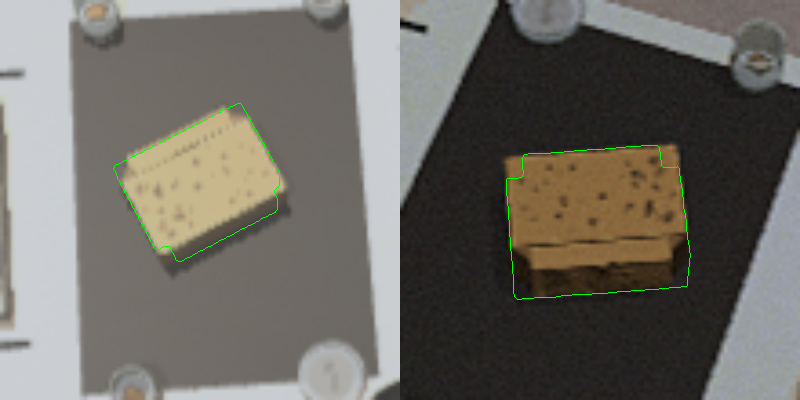

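The overlay in fit0 shows the fit with the block turned the wrong way by 180°. The second fit, with the sawn face normal at 205°, matches well: error 74 px in the scene view. The block is at (0.551, 0.030) with its x axis at 115°, and needs about +67° (CCW). I start by pushing the fence-side end of the sawn face towards +x, with the fingers closed.

Request:
arm_command(
  moves=[
    [[0.042,-0.026,0],[0,0,0],0],
    [[0.084,-0.052,0],[0,0,0],0],
    [[0.126,-0.078,0],[0,0,0],0],
    [[0.168,-0.104,0],[0,0,0],0],
    [[0.21,-0.13,0],[0,0,0],0],
  ],
  squeeze=10,
)

```text
time: 0.85
tool_pos: [0.3634, -0.2602, 0.2269]
tool_rot: [3.141, -0.0, 0.456]
contact_force: [0.2, -0.8, 0.3]
opening: 0.0562
grip_force: 0.0
```

Request:
arm_command(
  moves=[
    [[0.042,-0.026,0],[0,0,0],0],
    [[0.084,-0.052,0],[0,0,0],0],
    [[0.126,-0.078,0],[0,0,0],0],
    [[0.168,-0.104,0],[0,0,0],0],
    [[0.21,-0.13,0],[0,0,0],0],
  ],
)

```text
time: 1.35
tool_pos: [0.4946, -0.0506, 0.2269]
tool_rot: [3.141, -0.0, 0.457]
contact_force: [0.2, -0.8, 0.2]
opening: 0.0161
grip_force: 0.0
```

Request:
arm_command(
  moves=[
    [[0.002,-0.004,0.045],[0,0,0],0],
    [[0.004,-0.008,0.09],[0,0,0.02],0],
    [[0.005,-0.008,0.135],[0,0,0.02],0],
    [[0.005,-0.008,0.175],[0,0,0.02],0],
    [[0.005,-0.008,0.204],[0,0,0.02],0],
  ],
)

```text
time: 1.85
tool_pos: [0.4938, -0.0428, 0.0203]
tool_rot: [-3.14, 0.002, 0.437]
contact_force: [0.2, -1.2, 0.1]
opening: 0.0005
grip_force: 0.0
```

Run:
```python
from h import *
im=robot.read_camera("scene")[:,:,::-1]
c=im[130:290,130:380]; cv2.imwrite("pics/c2.png",cv2.resize(c,(800,512),interpolation=cv2.INTER_CUBIC))
print(robot.observe()["tool_pos"],robot.observe()["opening"],robot.observe()["contact_force"])
```

```text
[ 0.49150036 -0.04240182  0.01697163] 0.0004950712432288738 [-2.34873104  0.45751282 -3.99946437]
```

View pics/c2.png

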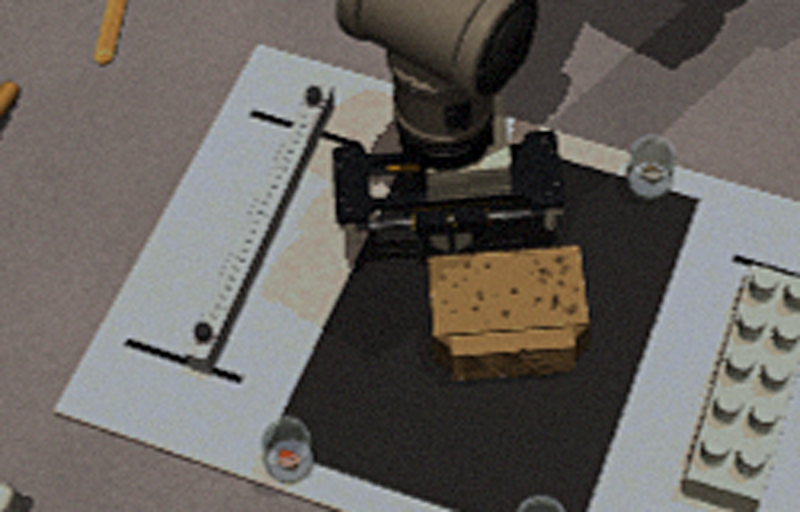

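The scene crop shows the closed fingertips on the card in front of the fence-side part of the sawn face. The block, at (508,310), is undisturbed. I make contact and start the rotation.

Request:
arm_command(
  moves=[
    [[0.01,0,-0.004],[0,0,0],0],
    [[0.02,0,-0.004],[0,0,0],0],
    [[0.026,0,-0.004],[0,0,0],0],
    [[0.03,0.002,-0.004],[0,0,-0.04],0],
    [[0.0345,0.0045,-0.004],[0,0,-0.09],0],
  ],
)

```text
time: 2.4
tool_pos: [0.5283, -0.0329, 0.0285]
tool_rot: [3.14, 0.0, 0.529]
contact_force: [-4.7, -2.5, 4.5]
opening: 0.0005
grip_force: 2.8
```

Run:
```python
from h import *
fit([.551,.030,2.05])
s=robot.observe();print(s["tool_pos"],s["tool_rot"],s["contact_force"])
```

```text
top [0.5856 0.0484 1.8913] 1072.6
scene [0.5536 0.0337 2.1154] 72.4
both [0.5539 0.0338 2.1139] deg 121.12 err 1177.9 npx [np.float32(143.0), np.float32(1898.0)]
[ 0.52930955 -0.03291562  0.02833035] [ 3.13938345e+00 -1.73674572e-03  5.27880177e-01] [-0.66024934 -1.30998448  0.26822797]
```

Request:
arm_command(
  moves=[
    [[0.006,0.004,0.002],[0,0,-0.07],0],
    [[0.012,0.007,0.004],[0,0,-0.14],0],
    [[0.018,0.01,0.004],[0,0,-0.21],0],
    [[0.0245,0.013,0.004],[0,0,-0.28],0],
    [[0.031,0.015,0.004],[0,0,-0.35],0],
  ],
)

```text
time: 3.0
tool_pos: [0.5629, -0.0304, 0.0237]
tool_rot: [3.14, -0.0, 0.878]
contact_force: [-1.9, -2.3, 0.8]
opening: 0.0003
grip_force: 1.6
```

Run:
```python
from h import *
fit([.56,.040,2.4],["scene"])
s=robot.observe();print(s["tool_pos"],s["tool_rot"],s["contact_force"])
```

```text
scene [0.5632 0.0418 2.466 ] 106.2
both [0.5632 0.0418 2.466 ] deg 141.29 err 106.4 npx [np.float32(1884.0)]
[ 0.5640067  -0.03014298  0.02378393] [ 3.13917914e+00 -9.80263506e-04  8.81966694e-01] [-0.32763176 -2.4493949  -1.01815875]
```

Request:
arm_command(
  moves=[
    [[0.006,0.004,0],[0,0,-0.07],0],
    [[0.012,0.007,0],[0,0,-0.14],0],
    [[0.018,0.01,0],[0,0,-0.21],0],
    [[0.0245,0.012,0],[0,0,-0.28],0],
    [[0.031,0.014,0],[0,0,-0.35],0],
  ],
)

```text
time: 3.55
tool_pos: [0.5938, -0.0155, 0.0237]
tool_rot: [3.139, 0.0, 1.227]
contact_force: [-1.1, -3.3, -0.4]
opening: 0.0006
grip_force: 1.5
```

Request:
arm_command(
  moves=[
    [[0.006,0.003,0],[0,0,-0.07],0],
    [[0.012,0.006,0],[0,0,-0.14],0],
    [[0.018,0.009,0],[0,0,-0.21],0],
    [[0.022,0.011,0],[0,0,-0.255],0],
    [[0.022,0.011,0],[0,0,-0.255],0],
  ],
)

```text
time: 4.05
tool_pos: [0.6117, 0.0022, 0.0236]
tool_rot: [3.139, -0.0, 1.481]
contact_force: [0.2, 0.4, 1.3]
opening: 0.0003
grip_force: 0.0
```

Run:
```python
from h import *
fit([.575,.06,3.05],["scene"],save="pics/fit3.png")
s=robot.observe();print(s["tool_pos"],s["tool_rot"],s["contact_force"])
```

```text
scene [0.5713 0.0669 3.0354] 184.4
both [0.5712 0.0669 3.0452] deg 174.48 err 184.7 npx [np.float32(1787.0)]
[0.61120406 0.00217006 0.02341773] [ 3.14001664e+00 -2.35231327e-04  1.47951917e+00] [ 0.24117925 -0.20320231  0.74838941]
```

View pics/fit3.png

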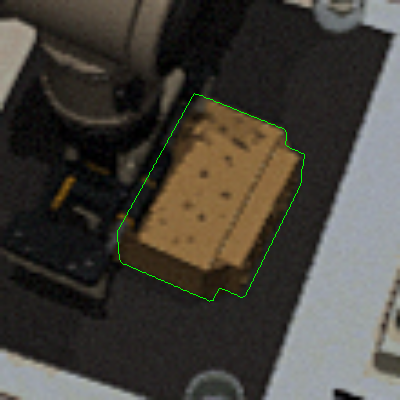

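The overlay fits well: the block is at about 174.5° with the fingers on the sawn face. I turn it the last 7°, then back off.

Request:
arm_command(
  moves=[
    [[0.005,0.002,0],[0,0,-0.06],0],
    [[0.0105,0.005,0],[0,0,-0.125],0],
    [[0.0105,0.005,0],[0,0,-0.125],0],
    [[-0.01,0.005,0],[0,0,-0.125],0],
    [[-0.035,0.005,-0.01],[0,0,-0.125],0],
  ],
)

```text
time: 4.6
tool_pos: [0.6113, -0.0327, 0.0318]
tool_rot: [-3.139, -0.001, 1.605]
contact_force: [0.5, -0.0, -0.4]
opening: 0.0008
grip_force: 0.0
```

Request:
arm_command(
  moves=[
    [[-0.01,0,-0.05],[0,0,0],0.06],
    [[-0.01,0,-0.1],[0,0,0],0.06],
    [[-0.01,0.03,-0.13],[0,0,0],0.06],
    [[-0.04,0.05,-0.13],[0,0,0],0.06],
    [[-0.08,0.05,-0.13],[0,0,0],0.06],
  ],
)

```text
time: 5.1
tool_pos: [0.6677, -0.1106, 0.1646]
tool_rot: [3.137, 0.0, 1.607]
contact_force: [0.2, -0.3, 0.5]
opening: 0.0362
grip_force: 0.0
```

Run:
```python
from h import *
s=robot.observe();print(s["tool_pos"],s["tool_rot"],s["contact_force"],s["opening"])
fit([.573,.068,3.15],["scene"])
T=robot.read_camera("top")[:,:,::-1];Sc=robot.read_camera("scene")[:,:,::-1]
cv2.imwrite("pics/T4.png",T);cv2.imwrite("pics/S4.png",Sc)
a=cv2.resize(T[140:280,220:370],(430,400),interpolation=2);b=cv2.resize(Sc[130:290,130:290],(370,400)[::1],interpolation=2)
cv2.imwrite("pics/v4.png",np.hstack([a,b[:, :370]]))
```

```text
[ 0.66765523 -0.11056988  0.16459831] [3.13708347e+00 3.89414497e-04 1.60699722e+00] [ 0.16076421 -0.29024504  0.46314696] 0.03618451110744263
scene [0.5704 0.0682 3.1365] 68.2
both [0.5704 0.0682 3.1365] deg 179.71 err 68.2 npx [np.float32(1938.0)]
```

View pics/v4.png

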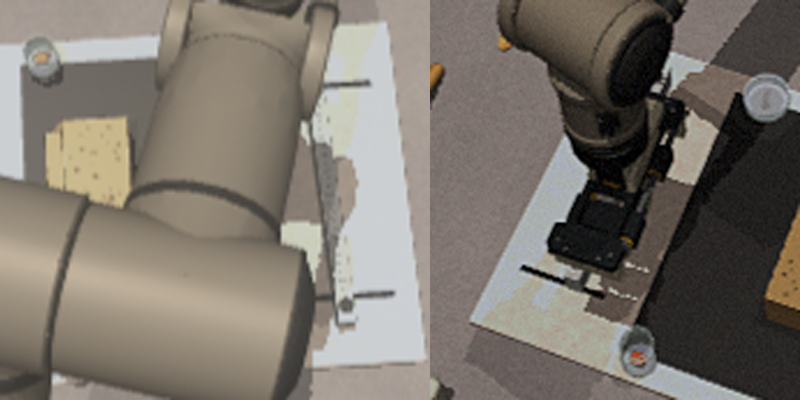

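The block is at about (0.570, 0.068), 179.7°, still well clear of the fence. Next I refine the fence pose from the unobstructed first pictures.

Run:
```python
from h import *
im={"top":cv2.imread("pics/t_raw.png",0).astype(float),"scene":cv2.resize(cv2.imread("pics/scene0.png",0),(560,420),interpolation=cv2.INTER_AREA).astype(float)}
xs=np.linspace(-.146,.146,60)
def smp(n,p,ly,z,xx=xs):
    x,y,a=p;W=np.c_[x+xx*np.cos(a)-ly*np.sin(a),y+xx*np.sin(a)+ly*np.cos(a),np.full(len(xx),z)]
    q=proj(n,W,M[n]).astype(np.float32);return cv2.remap(im[n].astype(np.float32),q[None,:,0],q[None,:,1],cv2.INTER_LINEAR)[0]
M={n:robot.camera_model(n) for n in im}
def cost(p,ns):
    J=0
    for n in ns:
        xx=np.linspace(-.12 if n=="scene" else -.10,.12,60)
        J+=np.mean([smp(n,p,.010,z,xx).mean() for z in(.018,.025,.032)])-smp(n,p,.002,.04,xx).mean()*.5 -smp(n,p,.022,.01,xx).mean()*.5
        xe=np.array([-.13,.13]); J+=.3*np.mean([smp(n,p,l,.05,xe).mean() for l in(-.003,0,.003)])
    return J
for ns in(["top"],["scene"],["top","scene"]):
    best=None
    for y0 in(-.212,-.206,-.200):
      for a0 in (.02,.045):
        s=np.array([.534,y0,a0]);r=minimize(cost,s,args=(ns,),method="Nelder-Mead",options=dict(initial_simplex=s+np.array([[0,0,0],[.008,0,0],[0,.005,0],[0,0,.02]])))
        if best is None or r.fun<best.fun:best=r
    print(ns,best.x.round(4),np.degrees(best.x[2]).round(2),round(best.fun,1))
```

```text
['top'] [ 0.5288 -0.208   0.0437] 2.5 -48.6
['scene'] [ 0.5373 -0.2081  0.0417] 2.39 -95.0
['top', 'scene'] [ 0.5296 -0.2081  0.0435] 2.49 -141.7
```

Request:
arm_command(
  moves=[
    [[0.045,-0.017,0],[0,0,0],0.06],
    [[0.092,-0.035,0],[0,0,-0.007],0.06],
    [[0.139,-0.052,0],[0,0,-0.007],0.06],
    [[0.186,-0.069,0],[0,0,-0.007],0.06],
    [[0.233,-0.0865,0],[0,0,-0.007],0.06],
  ],
)

```text
time: 5.75
tool_pos: [0.5688, 0.1204, 0.1629]
tool_rot: [-3.141, -0.001, 1.612]
contact_force: [0.5, 0.5, -0.6]
opening: 0.0601
grip_force: 0.0
```

Request:
arm_command(
  moves=[
    [[0.032,0,0],[0,0,0],0.06],
    [[0.032,0,0.045],[0,0,0],0.06],
    [[0.032,0,0.09],[0,0,0],0.06],
    [[0.032,0,0.13],[0,0,0],0.06],
    [[0.032,0,0.14],[0,0,0],0.06],
  ],
)

```text
time: 6.25
tool_pos: [0.5654, 0.1503, 0.0187]
tool_rot: [-3.133, 0.0, 1.613]
contact_force: [-0.1, -0.9, 1.0]
opening: 0.0603
grip_force: 0.0
```

Run:
```python
from h import *
s=robot.observe();print(s["tool_pos"],s["tool_rot"],s["contact_force"],s["opening"])
im=robot.read_camera("scene")[:,:,::-1]
cv2.imwrite("pics/v5.png",cv2.resize(im[130:300,190:430],(800,567),interpolation=2))
```

```text
[0.56536457 0.15025302 0.01865989] [-3.13303277e+00  3.60276081e-04  1.61292386e+00] [-0.14108615 -0.92929223  1.0341764 ] 0.060271940030151884
```

View pics/v5.png

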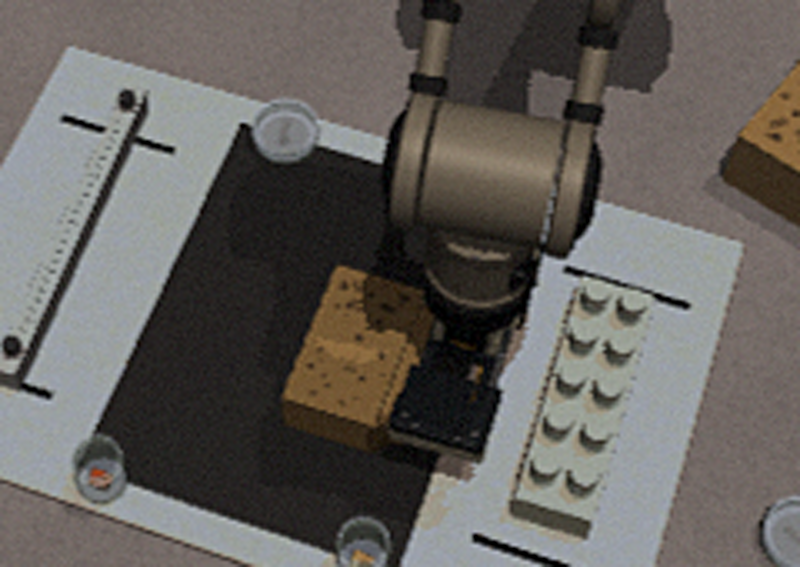

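The picture shows the open fingers standing between the block's rough back and the rack, clear of both, with nothing disturbed. Now a two-finger push towards the fence.

Request:
arm_command(
  moves=[
    [[-0.012,0.003,-0.003],[0,0,0],0.06],
    [[-0.021,0.004,-0.003],[0,0,0],0.06],
    [[-0.03,0.004,-0.003],[0,0,0],0.06],
    [[-0.04,0.004,-0.003],[0,0,0],0.06],
    [[-0.05,0.004,-0.003],[0,0,0],0.06],
  ],
)

```text
time: 6.8
tool_pos: [0.577, 0.0999, 0.0283]
tool_rot: [3.137, -0.002, 1.613]
contact_force: [-0.2, 6.7, 2.2]
opening: 0.0603
grip_force: 3.4
```

Request:
arm_command(
  moves=[
    [[-0.012,0,0],[0,0,0],0.06],
    [[-0.024,0,0],[0,0,0],0.06],
    [[-0.036,0,0],[0,0,0],0.06],
    [[-0.048,0,0],[0,0,0],0.06],
    [[-0.06,0,0],[0,0,0],0.06],
  ],
)

```text
time: 7.3
tool_pos: [0.5795, 0.0398, 0.0283]
tool_rot: [3.137, -0.001, 1.612]
contact_force: [-1.2, 7.6, 2.9]
opening: 0.06
grip_force: 3.7
```

Request:
arm_command(
  moves=[
    [[-0.012,0,0],[0,0,0],0.06],
    [[-0.024,0,0],[0,0,0],0.06],
    [[-0.036,0,0],[0,0,0],0.06],
    [[-0.048,0,0],[0,0,0],0.06],
    [[-0.06,0,0],[0,0,0],0.06],
  ],
)

```text
time: 7.8
tool_pos: [0.5819, -0.0202, 0.0283]
tool_rot: [3.137, -0.001, 1.613]
contact_force: [-0.4, 7.9, 2.4]
opening: 0.0599
grip_force: 3.9
```

Run:
```python
from h import *
s=robot.observe();print(s["tool_pos"],s["tool_rot"],s["contact_force"],s["opening"])
y=s["tool_pos"][1]-.058
fit([.565,y,3.18],["scene"],save="pics/fit6.png")
fit([.565,y,3.18],["top"])
```

```text
[ 0.58191129 -0.02015677  0.02834171] [ 3.13739180e+00 -1.04889227e-03  1.61250736e+00] [-0.40456117  7.92448303  2.37130038] 0.05988474304885274
scene [ 0.5835 -0.1017  3.6095] 773.8
both [ 0.5835 -0.1017  3.6095] deg 206.81 err 773.8 npx [np.float32(1069.0)]
top [ 0.5894 -0.101   2.9439] 749.9
both [ 0.5894 -0.101   2.9439] deg 168.68 err 749.9 npx [np.float32(424.0)]
```

View pics/fit6.png

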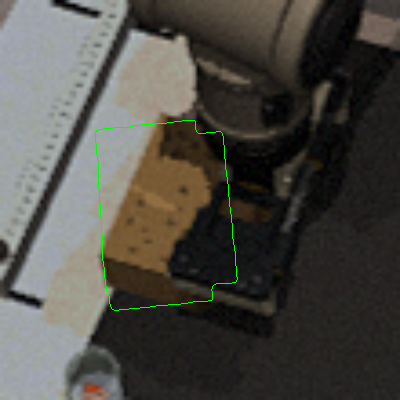

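The block moves with the two fingers, roughly parallel to the fence. The fit itself is spoiled by the gripper hiding part of the block. I check the sawn top edge's angle directly before closing the remaining 70 mm or so.

```bash
cat > edge.py <<'E'
from h import *
im=robot.read_camera("scene");cv2.imwrite("pics/raw_edge.png",im[:,:,::-1])
m=robot.camera_model("scene");s=robot.observe();X=s["tool_pos"]
f=X[1]-.009-.096
# grid rectified on z=.06: columns across y, rows along x; 0.5 mm pitch
xs=np.arange(X[0]-.045,X[0]+.05,.001);ys=np.arange(f-.02,f+.03,.0005)
gx,gy=np.meshgrid(xs,ys,indexing="ij")
q=proj("scene",np.c_[gx.ravel(),gy.ravel(),np.full(gx.size,.06)],m).astype(np.float32).reshape(*gx.shape,2)
# saturation-like measure: red minus blue
d=cv2.GaussianBlur(im.astype(np.float32),(0,0),.7);d=(d[...,0]-d[...,2])/(d.sum(2)+20)
r=cv2.remap(d,q[...,0],q[...,1],cv2.INTER_LINEAR)
g=cv2.GaussianBlur(r,(0,0),2);g=np.gradient(g,axis=1)
e=ys[g.argmax(1)]
ok=np.ones(len(xs),bool)
for _ in range(6):
    k=np.polyfit(xs[ok],e[ok],1);ok=abs(e-np.polyval(k,xs))<.002
print("edge y at tool x",np.polyval(k,X[0]).round(4),"angle",np.degrees(np.arctan(k[0])).round(2),"inliers",ok.sum(),len(xs),"expected",round(f,4),X,s["contact_force"])
E
python3 edge.py
```

```text
edge y at tool x -0.1306 angle 2.34 inliers 96 96 expected -0.1265 [ 0.58175652 -0.02147204  0.02762652] [-1.00248656 -0.0131597  -0.18176834]
```

The sawn face is at 2.34° and the fence at 2.4°, so it looks squarely at the fence with a gap of about 65 mm. I push on and slow down near contact.

Request:
arm_command(
  moves=[
    [[-0.011,0,0],[0,0,0],0.06],
    [[-0.023,0,0],[0,0,0],0.06],
    [[-0.034,0,0],[0,0,0],0.06],
    [[-0.043,0,0],[0,0,0],0.06],
    [[-0.05,0,0],[0,0,0],0.06],
  ],
)

```text
time: 8.45
tool_pos: [0.5836, -0.0688, 0.0274]
tool_rot: [3.139, -0.002, 1.613]
contact_force: [-0.3, 10.8, 8.5]
opening: 0.0601
grip_force: 5.3
```

Request:
arm_command(
  moves=[
    [[-0.002,0,0],[0,0,0],0.06],
    [[-0.004,0,0],[0,0,0],0.06],
    [[-0.006,0,0],[0,0,0],0.06],
    [[-0.008,0,0],[0,0,0],0.06],
    [[-0.01,0,0],[0,0,0],0.06],
  ],
)

```text
time: 8.95
tool_pos: [0.584, -0.0782, 0.0274]
tool_rot: [3.139, -0.002, 1.614]
contact_force: [-0.2, 10.1, 5.9]
opening: 0.0598
grip_force: 5.3
```

```bash
python3 edge.py
```

```text
edge y at tool x -0.1874 angle 2.43 inliers 96 96 expected -0.1835 [ 0.58395728 -0.07854825  0.02737086] [-0.7166136   9.85068007  7.16568185]
```

Request:
arm_command(
  moves=[
    [[-0.001,0,0],[0,0,0],0.06],
    [[-0.002,0,0],[0,0,0],0.06],
    [[-0.003,0,0],[0,0,0],0.06],
    [[-0.004,0,0],[0,0,0],0.06],
    [[-0.005,0,0],[0,0,0],0.06],
  ],
)

```text
time: 9.5
tool_pos: [0.5842, -0.0831, 0.0274]
tool_rot: [3.139, -0.002, 1.614]
contact_force: [-0.8, 10.2, 8.4]
opening: 0.0595
grip_force: 5.3
```

Request:
arm_command(
  moves=[
    [[-0.0005,0,0],[0,0,0],0.06],
    [[-0.001,0,0],[0,0,0],0.06],
    [[-0.0015,0,0],[0,0,0],0.06],
    [[-0.002,0,0],[0,0,0],0.06],
    [[-0.0025,0,0],[0,0,0],0.06],
  ],
)

```text
time: 10.0
tool_pos: [0.5843, -0.0856, 0.0274]
tool_rot: [3.139, -0.002, 1.614]
contact_force: [-1.1, 10.4, 7.1]
opening: 0.0599
grip_force: 5.3
```

Request:
arm_command(
  moves=[
    [[-0.0005,0,0],[0,0,0],0.06],
    [[-0.001,0,0],[0,0,0],0.06],
    [[-0.0015,0,0],[0,0,0],0.06],
    [[-0.002,0,0],[0,0,0],0.06],
    [[-0.0025,0,0],[0,0,0],0.06],
  ],
)

```text
time: 10.5
tool_pos: [0.5844, -0.0868, 0.0274]
tool_rot: [3.139, -0.004, 1.614]
contact_force: [0.4, 17.8, 8.5]
opening: 0.0604
grip_force: 8.9
```

Request:
arm_command(
  moves=[
    [[-0.0004,0,0],[0,0,0],0.06],
    [[-0.0008,0,0],[0,0,0],0.06],
    [[-0.0012,0,0],[0,0,0],0.06],
    [[-0.0012,0,0],[0,0,0],0.06],
    [[-0.0012,0,0],[0,0,0],0.06],
  ],
)

```text
time: 11.0
tool_pos: [0.5843, -0.0868, 0.0274]
tool_rot: [3.14, -0.005, 1.614]
contact_force: [0.2, 20.4, 8.1]
opening: 0.0597
grip_force: 10.4
```

```bash
python3 edge.py; python3 -c "
from h import *
s=robot.observe();print(s['torque'],s['contact_force'],s['tool_rot'])"
```

```text
edge y at tool x -0.1954 angle 2.08 inliers 96 96 expected -0.1918 [ 0.58433607 -0.08677425  0.02741279] [ 1.24686882 19.43334138  9.85446283]
[ 3.05807757 -0.29305838 -0.08561809] [ 1.24686882 19.43334138  9.85446283] [ 3.13960925 -0.00511546  1.61378251]
```

The block is now in firm contact. To let the face settle flush on its own, I back off, close the fingers, and press once more at mid-back with the closed fingertips.

Request:
arm_command(
  moves=[
    [[0.008,0,0],[0,0,0],0.06],
    [[0.02,0,0],[0,0,0],0],
    [[0.02,0,0],[0,0,0],0],
    [[0.02,-0.006,0],[0,0,0],0],
    [[0.02,-0.006,0],[0,0,0],0],
  ],
)

```text
time: 11.55
tool_pos: [0.5759, -0.0718, 0.0255]
tool_rot: [-3.14, 0.0, 1.614]
contact_force: [-0.4, -0.3, -0.6]
opening: 0.0325
grip_force: 0.0
```

```bash
python3 - <<'E'
from h import *
s=robot.observe();print(s["tool_pos"],s["contact_force"],s["opening"])
y=s["tool_pos"][1]-.075
fit([.578,-.148,3.184],["scene"])
E
python3 edge.py
```

```text
[ 0.57593184 -0.07184953  0.02553985] [-0.42097524 -0.32900178 -0.57801675] 0.03245729235620948
scene [ 0.5814 -0.1504  3.2048] 600.3
both [ 0.5814 -0.1504  3.2048] deg 183.62 err 600.3 npx [np.float32(1275.0)]
edge y at tool x -0.1948 angle 1.02 inliers 96 96 expected -0.177 [ 0.57666527 -0.07200252  0.02568707] [ 0.7740564  -0.74893305  0.58509182]
```

Request:
arm_command(
  moves=[
    [[-0.004,0.003,0],[0,0,0],0],
    [[-0.007,0.003,0],[0,0,0],0],
    [[-0.01,0.003,0],[0,0,0],0],
    [[-0.012,0.003,0],[0,0,0],0],
    [[-0.014,0.003,0],[0,0,0],0],
  ],
)

```text
time: 12.15
tool_pos: [0.5804, -0.0856, 0.0257]
tool_rot: [-3.142, 0.0, 1.614]
contact_force: [0.1, -1.4, 0.4]
opening: 0.0006
grip_force: 0.0
```

Request:
arm_command(
  moves=[
    [[-0.001,0,0],[0,0,0],0],
    [[-0.002,0,0],[0,0,0],0],
    [[-0.003,0,0],[0,0,0],0],
    [[-0.0035,0,0],[0,0,0],0],
    [[-0.004,0,0],[0,0,0],0],
  ],
)

```text
time: 12.65
tool_pos: [0.5805, -0.0869, 0.0257]
tool_rot: [-3.141, -0.003, 1.614]
contact_force: [0.1, 11.4, 1.9]
opening: 0.0002
grip_force: 5.9
```

Request:
arm_command(
  moves=[
    [[-0.001,0,0],[0,0,0],0],
    [[-0.002,0,0],[0,0,0],0],
    [[-0.0025,0,0],[0,0,0],0],
    [[-0.0025,0,0],[0,0,0],0],
    [[-0.0025,0,0],[0,0,0],0],
  ],
)

```text
time: 13.15
tool_pos: [0.5805, -0.0869, 0.0257]
tool_rot: [-3.141, -0.006, 1.614]
contact_force: [1.8, 20.9, 3.1]
opening: 0.0006
grip_force: 10.1
```

Request:
arm_command(
  moves=[
    [[0.01,0,0],[0,0,0],0],
    [[0.03,0,0],[0,0,0],0],
    [[0.05,0,-0.04],[0,0,0],0],
    [[0.07,0,-0.08],[0,0,0],0],
    [[0.1,0,-0.12],[0,0,0],0],
  ],
)

```text
time: 13.65
tool_pos: [0.5762, 0.008, 0.1469]
tool_rot: [-3.141, 0.001, 1.612]
contact_force: [0.9, -0.7, -0.0]
opening: 0.0002
grip_force: 0.0
```

Request:
arm_command(
  moves=[
    [[0.048,0,0],[0,0,0],0],
    [[0.096,0,0],[0,0,0],0],
    [[0.144,0,0],[0,0,0],0],
    [[0.19,0,0],[0,0,0],0],
    [[0.235,0,0],[0,0,0],0],
  ],
)

```text
time: 14.15
tool_pos: [0.566, 0.2447, 0.1458]
tool_rot: [3.141, 0.0, 1.614]
contact_force: [0.3, 0.4, -0.4]
opening: 0.0004
grip_force: 0.0
```

Run:
```python
from h import *
s=robot.observe();print(s["tool_pos"],s["contact_force"])
p=fit([.580,-.148,3.184],["scene"])
T=robot.read_camera("top")[:,:,::-1];Sc=robot.read_camera("scene")[:,:,::-1]
a=cv2.resize(Sc[140:260,135:255],(500,500),interpolation=2);b=cv2.resize(T[130:280,280:370],(300,500),interpolation=2)
cv2.imwrite("pics/v7.png",np.hstack([a,b]))
```

```text
[0.56598583 0.24474578 0.14579976] [ 0.33623931  0.37432707 -0.37648601]
scene [ 0.5812 -0.1484  3.1852] 56.8
both [ 0.5814 -0.1486  3.1817] deg 182.3 err 57.8 npx [np.float32(1828.0)]
```

View pics/v7.png

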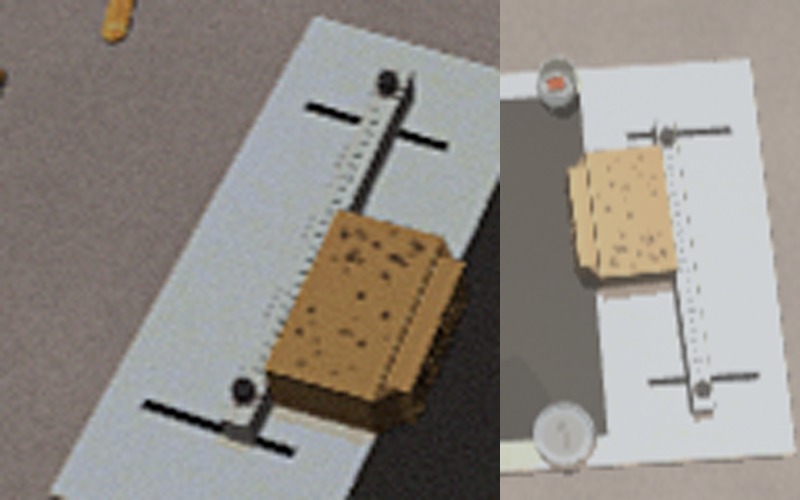

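Both views show the sawn face flat along the bar and inside both screws, at 182.3° against the fence's 182.4°. The jars and dish in view are where they were, and the arm is clear.

```bash
python3 -c "
from cell import robot
print(robot.hand_in())"
```

```text
the job is handed in; nothing more can be done
None
```

The smaller block was turned by fingertip pushes until its sawn face looked squarely at the fence, then pushed flat against the bar, backed over its whole length; the arm withdrew and the job was handed in about 14 s into the 67 s limit (no verdict was shown).

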